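# Press a jar cap home with the pedal capping press

## Task

The taller amber jar in the white carrier still has its press-on cap standing proud. Take it out and stand it upright in the round nest under the ram of the bench capping press, and let go of it with the cap still proud; then push the press's pedal down to its stop, without forcing it, and hold it there for about a second so that the ram drives the cap home. Let the pedal come back up and leave the closed jar standing in the nest, with the short jar, the beaker and the reagent bottle left where they are.

Things in the scene. Friction and masses are not known exactly. Their poses are not given: they have to be found in the camera images.
- jar_mid (a point): Centre of the glass of the taller jar (loose, about 0.15 kg), 29 mm above its underside, z along its axis. Amber glass cylinder, 44 mm in diameter, 58 mm high, with a white press-on cap (40 mm in diameter, 16 mm high) on top. Cap top 82 mm above the underside while proud (an 8 mm gap shows above the glass), 76 mm when home. It starts upright in either slot of the carrier.
- cap (a joint): How far the taller jar's cap has been pushed down, m: 0 = proud as found, 0.006 = home. It needs about 10 N and stays where it is pushed.
- carrier: White jar carrier, fixed: open-topped box 119 mm (its x) by 165 mm (its y), 60 mm high, walls and floor 5 mm; a middle wall along y makes two slots, each 52 mm wide (x) and 155 mm long (y), centred at x = -28.5 and +28.5 mm, a jar in each. Origin: centre of its underside. The jar can be gripped there only from straight above, fingers closing along y. The bench between carrier and press is free.
- nest (a point): Centre of the nest's floor, 30 mm above the bench, z up, x from the press's open front (pedal side) to its back. The nest is a round recess 54 mm in diameter with a lip 4 mm high and 4 mm wide, on the fixed press's base (30 mm high, x = -55 to +105, y = -85 to +85 mm about this point).
- ram_foot (a point): Centre of the underside of the ram's foot (20 mm in diameter, on a rod 16 mm thick), straight above the nest: 108 mm above the nest's floor with the pedal up, 76 mm with it down. The head above it begins 145 mm over the nest's floor and reaches to x = -45 mm (nest axes), so a gripper holding the jar from straight above does not fit: hold the glass and lean back about 45 degrees out of the front.
- press: The bench capping press, fixed, white, 230 mm high. Origin on the bench straight under the nest, same axes as the nest. Two steel posts 18 mm thick at x = 78, y = -62 and +62 mm carry the head (55 mm wide in front, 155 mm at the posts). The pedal reaches forward (-x) to x = -190 mm.
- pedal_pad (a point): Centre of the top face of the black rubber pad (50 x 60 mm) at the free end of the pedal, a steel plate 130 mm long, 55 mm wide, hinged at its rear at x = -62 mm, 12 mm below the nest's floor (nest axes), hinge line along the nest's y. The point is 109 mm from the hinge, about 60 mm above the bench with the pedal up, and sinks 32 mm to the stop. Press straight down.
- pedal (a joint): Pedal angle, rad: 0 = up (held by a spring), 0.30 = down on its stop. Pressed at the pad it takes about 4 N at first, 8 N near the stop, and some 10 N more while the ram drives a cap home (its last 6 mm); then it goes hard at the stop. More than 60 N is forcing it.
- short_mid (a point): Bystander: short jar, 44 mm in diameter, glass 38 mm high, cap already home, 56 mm high in all, in the carrier's other slot. Point at the centre of its glass, 19 mm above its underside.
- beaker_mid (a point): Bystander: empty glass beaker, 66 mm in diameter, 85 mm high, on the bench. Point half-way up its axis.
- reagent_mid (a point): Bystander: amber reagent bottle, 60 mm in diameter, 130 mm high, on the bench. Point half-way up its axis.
Things that resemble listed ones, but are neither listed nor needed, are in the scene too. Leave any pink or turquoise look-alike of the part that bears jar_mid alone.

How it is judged:
By the outcome, as a careful person would: the job done as asked, in the order asked, and still so for the second after the job is handed in, with the robot touching nothing.
It also fails if it takes over 72 s, if anything falls off the work surface, if the arm or the gripper's body presses on something with over 40 N, if the wrist force passes 120 N, or if a joint passes its speed limit or range.

## Robot

A 6-joint arm with a two-finger parallel gripper is mounted at the origin on the work surface. World frame = base frame: x ahead of the robot, y to its left, z up, the work surface at z = 0. Lengths are in m, angles in rad, forces in N, time in s.
With the tool pointing down it reaches from about 0.375 to 0.9 m from the base axis. Payload 3.1 kg.
Tool frame: the origin (TCP) lies on the centre line of the jaws, within the pads' length; the fingertips stand 8 mm ahead of it and the grasp point (between the pads) lies 11 mm behind it; z points along the fingers, y is the line along which they close (so a half turn about z gives the same grasp; the last joint's range is limited). The gripper opens to 87 mm and grips with 3 to 60 N. Pads are 19 mm wide; open, the fingers measure 117 mm over their backs; the gripper's body (75 mm by 190 mm) begins 51 mm behind the grasp point.
Start: joints at [0.96, 0.527, 1.433, -0, 1.181, -0.178], TCP at [0.262, 0.567, 0.231] pointing down, gripper open.
Joint ranges: [-3.08, 3.08], [-0.75, 2.2], [0.22, 2.44], [-1.43, 4.57], [0, 2.65], [-2.85, 2.85]. Speed limits (rad/s): [2.79, 2.79, 3.14, 3.14, 3.14, 3.14].

## Interface

Orientations are given as a unit quaternion [x, y, z, w].
In Python, from rig import robot gives the robot as it stands. The module is installed in compiled form; this text tells all that it offers.
- The arm moves only by the tool send_rows, never from a script. Its argument "increments" is one flat list of numbers, 7 for each row, row after row: the turn, a rotation vector about the world's x, y, z in rad, then the shift along the world's x, y, z in cm, then the opening, from 0 (shut) to 1 (fully open). A call has 1 to 20 rows; each row shifts and turns the commanded pose from where the row before left it; what a row does not reach is not made up. A row lasts 1/12 s, in which the tool goes at most 41.7 mm and 7.16 degrees, less where a joint would pass 70% of its speed; a pose out of reach is approached as far as the arm can. A call is refused whole if a number of a shift passes 4.17 or a number of a turn 0.125, either way. A call with a gripper value outside its range is refused whole. The fingers move at their own pace and stop on an object; "newtons" is the grip in N (left out, the last holds). Time passes only in rows, so rows that do not move let the fingers close. It gives the time, the measured TCP pose, the force, the opening and the grip force at its end, in the units of the state.
- robot.get_obs(): the state, without advancing time (a new reading comes with each control period).
- robot.camera(name): name is "scene" or "top"; returns a dict with "image" (400x640x3 uint8, red, green, blue), "range_z" (400x640 float32, m along the optical axis (not along the pixel's ray), 0 where there is no reading), "fx", "fy", "cx", "cy" (pixels), "dist_coeffs" ([k1, k2, p1, p2, k3] as OpenCV has them; the pictures are not rectified), "R" (3x3) and "t" (3): a world point X has camera coordinates R X + t. Camera axes: x right, y down, z forward; pixel columns grow to the right and rows downward; lengths in m; the calibration is good to about 2 mm. A picture is of the moment at which its call begins.
- robot.hand_in(): hands the job in; it is judged then, once.
The state is a dict: "time": time; "q": joint angles; "joint_velocities": joint speeds; "joint_torque": joint torques, N m; "position": TCP position; "tool_rot": TCP orientation; "ft_force": force on the tool from outside, world axes, zero at the start; "moment": the same for the moment, N m; "grip_width": finger opening in m; "grip_force": force on a finger pad.
Only numpy, scipy, OpenCV 4.12 (cv2) and the standard library are available. Lean on these libraries where they do the work, as an engineer would, in place of code of your own. Each camera call takes 0.05 s, during which the arm holds its last target. There are 200 camera calls.

## Working session

There is one attempt and no reset: what is moved stays moved. The work goes in short steps, Python scripts to look and compute and a tool call to move; the robot and the scene stay as the last step left them, time stands still between calls to the robot, and variables do not carry over. Pictures are saved under pics/ and viewed, at most 10 in all, crops included, and the job is handed in when it is done.

Besides the shell and the picture viewer there is one more tool, called after "Request:" as name(argument=value, ...), one argument or row to a line, values as JSON. send_rows: Moves the arm, as the interface text tells. Its arguments: {"type":"object","properties":{"increments":{"type":"array"},"newtons":{"type":"number"}},"required":["increments"]}

```bash
mkdir -p pics; cat > h.py <<'E'
import numpy as np, cv2, pickle
from rig import robot
def cam(n):
    c=robot.camera(n); pickle.dump(c,open(f'{n}.pkl','wb')); return c
def load(n): return pickle.load(open(f'{n}.pkl','rb'))
def K(c): return np.array([[c['fx'],0,c['cx']],[0,c['fy'],c['cy']],[0,0,1.]])
def rays(c,uv):
    n=cv2.undistortPoints(np.array(uv,float).reshape(-1,1,2),K(c),np.array(c['dist_coeffs'],float)).reshape(-1,2)
    R=np.array(c['R']);t=np.array(c['t'])
    return -R.T@t, np.c_[n,np.ones(len(n))]@R
def plane(c,uv,z):
    o,d=rays(c,uv); return o+d*((z-o[2])/d[:,2])[:,None]
def cloud(c):
    h,w=c['range_z'].shape; v,u=np.mgrid[:h,:w]
    o,d=rays(c,np.stack([u,v],-1).reshape(-1,2))
    return (o+d*c['range_z'].reshape(-1,1)).reshape(h,w,3)
def save(im,n): cv2.imwrite(f'pics/{n}.png',im[...,::-1])
E
python3 - <<'E'
from h import *
for n in('scene','top'):
    c=cam(n); save(c['image'],n+'0'); print(n,-np.array(c['R']).T@c['t'],c['fx'],(c['range_z']>0).mean())
print(robot.get_obs())
E
```

```text
scene [ 1.06370566 -0.6720328   0.98937052] 408.52656030903967 0.99616015625
top [ 0.46570951 -0.11274507  0.96764466] 391.8850851003311 0.995875
{'time': 0.1, 'q': array([ 9.59506649e-01,  5.28411072e-01,  1.43377913e+00,  2.27820042e-06,
        1.18138087e+00, -1.78498412e-01]), 'joint_velocities': array([-0.00068383, -0.00193264, -0.00048533, -0.00063015,  0.00138662,
        0.0011478 ]), 'joint_torque': array([ 3.70605821e-04, -4.40983486e+01, -1.77149749e+01,  6.34960597e-02,
        5.33981505e-02, -5.01389650e-05]), 'position': array([0.26172591, 0.56685234, 0.22964462]), 'tool_rot': array([ 2.14711039e-01,  9.76677117e-01, -9.12670648e-04, -3.81530907e-04]), 'ft_force': array([-0.31191756,  0.80875923, -0.11146653]), 'moment': array([-0.01721792,  0.02867057,  0.02213141]), 'grip_force': 0.0, 'grip_width': 0.0868806346899132}
```

View pics/scene0.png

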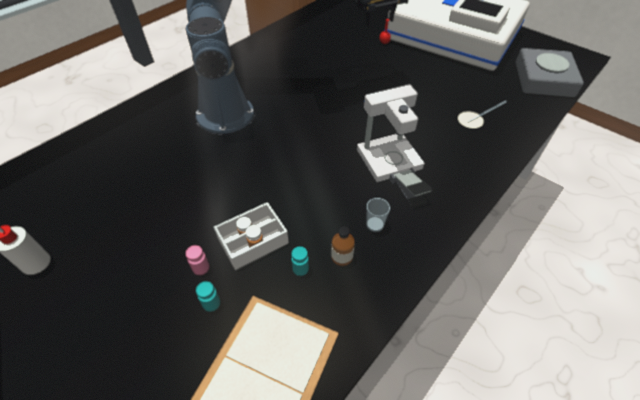

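View pics/top0.png

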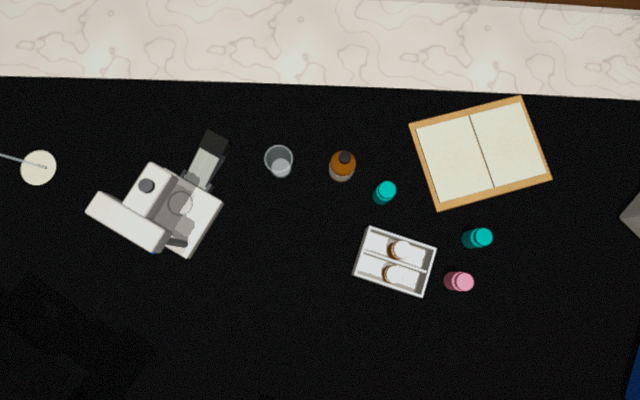

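The scene view shows the carrier at about (251,236), with two white caps inside, and the press at (392,140) with its pedal pad at (412,185). In the top view the carrier is at (395,262), with caps near (402,250) and (397,274). The press base is there too, with the nest at (180,203) and the pedal pad at (213,142).

```bash
python3 - <<'E'
from h import *
np.set_printoptions(precision=4,suppress=True)
for n in('top','scene'):
    c=load(n); P=cloud(c); im=c['image'].astype(int); hsv=cv2.cvtColor(c['image'],cv2.COLOR_RGB2HSV)
    print(n,'pix of base', [cv2.projectPoints(np.array([p]),cv2.Rodrigues(np.array(c['R']))[0],np.array(c['t']),K(c),np.array(c['dist_coeffs']))[0].ravel() for p in [(0,0,0.),(.3,0,0),(0,.3,0)]])
    if n=='top': pts=[(402,250),(397,274),(180,203),(213,142),(147,186),(160,170),(120,225),(212,213),(430,250)]
    else: pts=[(244,222),(254,232),(394,158),(415,188),(404,112),(390,98)]
    for u,v in pts: print((u,v),P[v,u],im[v,u])
    # carrier/white components by height
    w=(hsv[...,1]<60)&(hsv[...,2]>110)&(P[...,2]>.045)&(P[...,2]<.3)&(P[...,0]>.2)
    k,l,s,ce=cv2.connectedComponentsWithStats(w.astype(np.uint8))
    for i in range(1,k):
        if s[i,4]>60: q=P[l==i]; print(i,s[i],ce[i],q.min(0),q.max(0),np.median(q,0))
E
```

```text
top pix of base [array([251.4749, 473.349 ]), array([257.5187, 338.3358]), array([120.2524, 469.1305])]
(402, 250) [ 0.5144 -0.3253  0.0859] [217 219 220]
(397, 274) [ 0.4605 -0.3194  0.0612] [218 219 220]
(180, 203) [0.6148 0.1992 0.0297] [130 127 119]
(213, 142) [0.76   0.1222 0.062 ] [36 39 34]
(147, 186) [0.6122 0.1949 0.2384] [104 104 106]
(160, 170) [0.6478 0.1792 0.2231] [217 217 210]
(120, 225) [0.5373 0.2417 0.2311] [216 219 214]
(212, 213) [0.5928 0.1201 0.0306] [218 219 215]
(430, 250) [ 0.5191 -0.4057  0.0337] [101  97  89]
1 [265 146  27  29 156] [279.0833 162.5833] [ 0.6872 -0.0675  0.0455] [ 0.7482 -0.0061  0.0895] [ 0.7013 -0.0419  0.084 ]
2 [198 148  21  15  90] [208.3111 154.7667] [0.7149 0.1099 0.045 ] [0.7481 0.1606 0.057 ] [0.7319 0.1345 0.0471]
8 [  85  162   89   90 3363] [133.5781 209.6393] [0.4907 0.1574 0.206 ] [0.6636 0.313  0.2384] [0.5654 0.2135 0.2285]
22 [ 354  226   83   72 1073] [397.4557 257.7679] [ 0.4095 -0.4122  0.045 ] [ 0.5698 -0.2201  0.0912] [ 0.5053 -0.323   0.0602]
33 [386 265  17  18 247] [393.8947 273.9433] [ 0.4416 -0.3316  0.0458] [ 0.48
[... 343 characters left out ...]
47]
(404, 112) [0.6253 0.1901 0.2323] [59 61 62]
(390, 98) [0.5564 0.2183 0.2308] [232 234 232]
1 [ 399    0  130   61 4991] [464.1242  25.6007] [0.2    0.8163 0.0527] [0.6265 1.2749 0.1978] [0.4575 0.8975 0.1369]
7 [ 522   49   61   34 1434] [551.3326  65.3877] [0.6688 0.8557 0.0619] [0.9303 1.1273 0.0852] [0.8043 0.9843 0.0697]
8 [ 365   85   53   49 1347] [394.6117 105.0935] [0.4891 0.1561 0.181 ] [0.6645 0.312  0.2402] [0.5734 0.1996 0.2246]
22 [ 215  202   72   59 1199] [250.0701 230.3361] [ 0.409  -0.4091  0.045 ] [ 0.5699 -0.2186  0.0917] [ 0.5008 -0.3207  0.0588]
23 [368 204  22  20 112] [378.     217.4018] [ 0.7089 -0.0674  0.0459] [ 0.7515 -0.0086  0.0883] [ 0.7357 -0.0593  0.0666]
```

```bash
python3 - <<'E'
from h import *
a=load('top')['image'];
A=cv2.resize(a[120:265,80:230],None,fx=4,fy=4,interpolation=cv2.INTER_CUBIC)
B=cv2.resize(a[220:305,345:445],None,fx=4,fy=4,interpolation=cv2.INTER_CUBIC)
save(A,'press');save(B,'carr')
E
```

```text
(no output)
```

View pics/press.png

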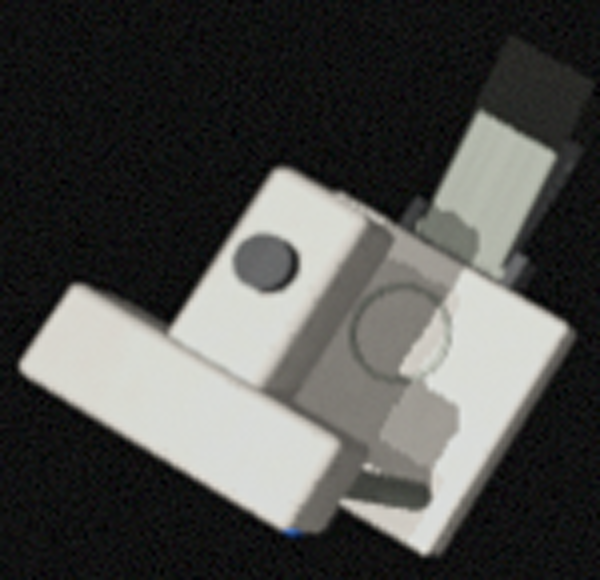

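View pics/carr.png

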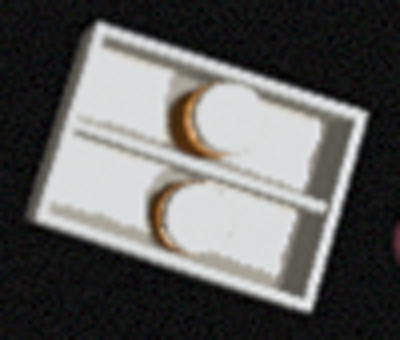

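In the press crop, the nest ring is centred at (401,333), which is top pixel (180.2,203.2). The pad corners are at (513,35), (597,82), (560,155) and (482,108). In the carrier crop, the rim corners are (97,20), (368,112), (312,312) and (30,220), and the taller jar is the upper one, with its cap near (230,120).

```bash
python3 - <<'E'
from h import *
np.set_printoptions(precision=4,suppress=True)
def yaw(v): return np.degrees(np.arctan2(v[1],v[0]))
t=load('top')
rim=plane(t,np.array([(97,20),(368,112),(312,312),(30,220)])/4.+[345,220],.06)
print('rim',rim[:,:2].tolist(),'c',rim.mean(0),[ (np.linalg.norm(rim[i]-rim[(i+1)%4]),yaw(rim[(i+1)%4]-rim[i])) for i in range(4)])
print('nest',plane(t,[(180.2,203.2)],.034))
pad=plane(t,np.array([(513,35),(597,82),(560,155),(482,108)])/4.+[80,120],.06)
print('pad',pad.mean(0),[ (np.linalg.norm(pad[i]-pad[(i+1)%4]),yaw(pad[(i+1)%4]-pad[i])) for i in range(4)])
for n in('top','scene'):
    c=load(n);P=cloud(c);hsv=cv2.cvtColor(c['image'],cv2.COLOR_RGB2HSV)
    r=np.hypot(P[...,0]-.517,P[...,1]+.325)
    m=(r<.04)&(P[...,2]>.078)&(hsv[...,1]<60)
    v,u=np.nonzero(m); cnt=max(cv2.findContours(m.astype(np.uint8),0,1)[0],key=len)
    (cx,cy),rr=cv2.minEnclosingCircle(cnt); print(n,'cap',m.sum(),P[m].mean(0),plane(c,[(u.mean(),v.mean()),(cx,cy)],.087))
    # base top face of press
    m=(abs(P[...,2]-.03)<.006)&(hsv[...,2]>70)&(np.hypot(P[...,0]-.6,P[...,1]-.2)<.16)
    q=P[m][:,:2].astype(np.float32); print('base',m.sum(),cv2.minAreaRect(q))
    m=(abs(P[...,2]-.228)<.006)&(hsv[...,2]>120)&(np.hypot(P[...,0]-.6,P[...,1]-.2)<.2)
    print('head',cv2.minAreaRect(P[m][:,:2].astype(np.float32)))
    m=(P[...,2]>.03)&(np.hypot(P[...,0]-.71,P[...,1]+.04)<.05); print('beaker',P[m].mean(0),P[m].max(0))
    # pad dark
    m=(hsv[...,2]<75)&(P[...,2]>.045)&(np.hypot(P[...,0]-.755,P[...,1]-.117)<.06)
    q=P[m];print('padcloud',m.sum(),q.mean(0),cv2.minAreaRect(q[:,:2].astype(np.float32)))
c=load('scene');P=cloud(c)
E
```

```text
rim [[0.5719588448126893, -0.2546509503832095], [0.5226866944722227, -0.4141070061866702], [0.4076257985743597, -0.3796362710200239], [0.45556921666040684, -0.21698800933388757]] c [ 0.4895 -0.3163  0.06  ] [(np.float64(0.1668951123657308), np.float64(-107.17122416038288)), (np.float64(0.12011345198497932), np.float64(163.32247369842406)), (np.float64(0.16956717951094014), np.float64(73.57619744253871)), (np.float64(0.12233169119206719), np.float64(-17.931249951481043))]
nest [[0.6137 0.1973 0.034 ]]
pad [0.7566 0.1188 0.06  ] [(np.float64(0.059438127918573974), np.float64(-117.93122054344126)), (np.float64(0.04978064130064329), np.float64(157.52150100516442)), (np.float64(0.055829085248419896), np.float64(60.47962159417262)), (np.float64(0.048729727385268345), np.float64(-18.051712473223894))]
top cap 249 [ 0.517  -0.3246  0.0872] [[ 0.517  -0.3247  0.087 ]
 [ 0.517  -0.3246  0.087 ]]
base 3164 ((0.6172440052032471, 0.1954725682735443), (0.16646337509155273, 0.21713341772556305), 61.52090835571289)
head ((0.587954044342041, 0.21382342278957367), (0.1533622294664383, 0.145659938454628), 62.156944274902344)
beaker [ 0.7243 -0.0348  0.0641] [ 0.7486 -0.004   0.0895]
padcloud 495 [0.7576 0.121  0.0604] ((0.757904589176178, 0.12225867807865143), (0.061754707247018814, 0.04781205952167511), 62.42267990112305)
scene cap 174 [ 0.5188 -0.3254  0.0864] [[ 0.5192 -0.3256  0.087 ]
 [ 0.5197 -0.3258  0.087 ]]
base 1837 ((0.6179549694061279, 0.19787120819091797), (0.17145854234695435, 0.221655011177063), 61.59605026245117)
head ((0.5889711976051331, 0.2135687917470932), (0.1548803150653839, 0.15045805275440216), 61.731544494628906)
beaker [ 0.7178 -0.034   0.0622] [ 0.7515 -0.002   0.0883]
padcloud 212 [0.7603 0.1203 0.0607] ((0.7580283880233765, 0.12475962936878204), (0.06330037862062454, 0.04815533757209778), 63.31029510498047)
```

Press front direction is −28.3°. The taller jar is at about (0.518, −0.325) and its axis y is about 73°. Moving over to it.

Request:
send_rows(
  increments=[0,0,0,0,0,4,1,0,0,0,0,0,4,1,0,0,0.03,1,-3.5,0,1,0,0,0.03,1,-3.5,0,1,0,0,0.03,1,-3.5,0,1,0,0,0.03,1,-3.5,0,1,0,0,0.016,1,-3.5,0,1,0,0,0,1,-3.5,0,1,0,0,0,1,-3.5,0,1,0,0,0,1,-3.5,0,1,0,0,0,1,-3.5,0,1,0,0,0,1,-3.5,0,1,0,0,0,1,-3.5,0,1,0,0,0,1,-3.5,0,1,0,0,0,1,-3.5,0,1,0,0,0,1,-3.5,0,1,0,0,0,1,-3.5,0,1,0,0,0,1,-3.5,0,1,0,0,0,1,-3.5,0,1,0,0,0,0,0,0,1],
  newtons=20,
)

```text
time: 1.77
position: [0.4347, -0.0335, 0.3107]
tool_rot: [0.151, 0.989, -0.002, 0.002]
ft_force: [0.6, 0.5, 0.0]
grip_width: 0.087
grip_force: 0.0
```

Request:
send_rows(
  increments=[0,0,0.007,1.04,-3.64,0,1,0,0,0,1.04,-3.64,0,1,0,0,0,1.04,-3.64,-2,1,0,0,0,1.04,-3.64,-2,1,0,0,0,1.04,-3.64,-2,1,0,0,0,1.04,-3.64,-2,1,0,0,0,1.04,-3.64,-2,1,0,0,0,1.04,-3.64,-2,1,0,0,0,0,0,-3,1,0,0,0,0,0,-2,1,0,0,0,0,0,0,1,0,0,0,0,0,0,1],
)

```text
time: 2.77
position: [0.5128, -0.3119, 0.1424]
tool_rot: [0.144, 0.99, 0.001, -0.002]
ft_force: [0.1, 0.1, -0.5]
grip_width: 0.087
grip_force: 0.0
```

```bash
python3 - <<'E'
from h import *
np.set_printoptions(precision=4,suppress=True)
o=robot.get_obs();print(o['position'],o['tool_rot'],o['q'])
a=cam('scene');b=cam('top')
A=cv2.resize(a['image'][150:300,150:350],(533,400));B=cv2.resize(b['image'][180:320,320:480],(457,400))
save(np.hstack([A,B])[:, :800],'over')
P=cloud(a);h=cv2.cvtColor(a['image'],cv2.COLOR_RGB2HSV)
m=(np.hypot(P[...,0]-.517,P[...,1]+.325)<.04)&(P[...,2]>.078)&(P[...,2]<.095)&(h[...,1]<60);print(m.sum(),P[m].mean(0))
E
```

```text
[ 0.5128 -0.3119  0.1424] [ 0.1444  0.9895  0.0012 -0.0017] [-0.7325  0.6061  1.5734  0.0001  0.9662 -2.0136]
170 [ 0.5186 -0.325   0.0864]
```

View pics/over.png

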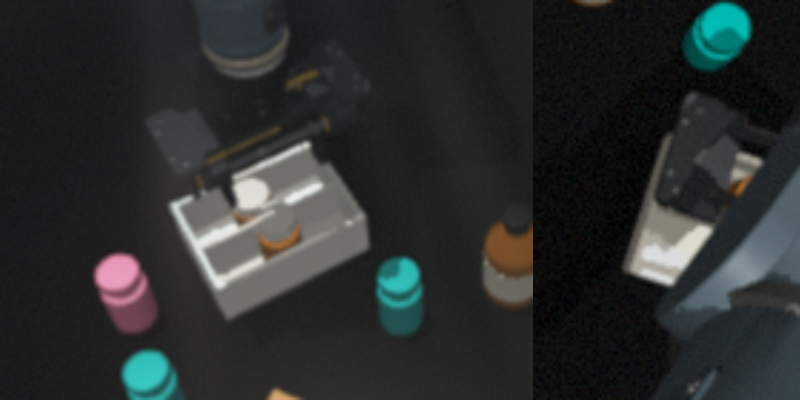

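The picture shows the gripper hovering over the carrier, with its body along the carrier's y. The tall jar's cap is at crop (278,222), in front of the gripper and still clear. Correcting by 5 mm and −13 mm, then descending.

Request:
send_rows(
  increments=[0,0,0,0.5,-1.3,0,1,0,0,0,0,0,-2,1,0,0,0,0,0,-2,1,0,0,0,0,0,-2,1,0,0,0,0,0,-2,1,0,0,0,0,0,-1,1,0,0,0,0,0,0,1,0,0,0,0,0,0,1],
)

```text
time: 3.53
position: [0.5193, -0.3262, 0.0549]
tool_rot: [0.144, 0.99, -0.0, 0.001]
ft_force: [-0.5, 0.0, 0.4]
grip_width: 0.087
grip_force: 0.0
```

Request:
send_rows(
  increments=[0,0,0,-0.1,0.1,-1.2,1,0,0,0,0,0,-1.1,1,0,0,0,0,0,0,1,0,0,0,0,0,0,0,0,0,0,0,0,0,0,0,0,0,0,0,0,0,0,0,0,0,0,0,0,0,0,0,0,0,0,0,0,0,0,0,0,0,0,0,0,0,0,0,0,0],
  newtons=20,
)

```text
time: 4.37
position: [0.5177, -0.325, 0.0309]
tool_rot: [0.144, 0.99, -0.0, 0.0]
ft_force: [-0.6, 0.5, 0.7]
grip_width: 0.0484
grip_force: 0.0
```

Request:
send_rows(
  increments=[0,0,0,0,0,0,0,0,0,0,0,0,0,0,0,0,0,0,0,0,0,0,0,0,0,0,0,0,0,0,0,0,0,1,0,0,0,0,0,0,2,0,0,0,0,0,0,3,0,0,0,0,0,0,3,0,0,0,0,0,0,3,0,0,0,0,0,0,3,0,0,0,0,0,0,3,0,0,0,0,0,0,2,0,0,0,0,0,0,0,0],
)

```text
time: 5.45
position: [0.5197, -0.3268, 0.2365]
tool_rot: [0.144, 0.99, -0.003, 0.004]
ft_force: [1.4, -0.3, -2.3]
grip_width: 0.0437
grip_force: 20.0
```

The jar is gripped and lifted. It stays aligned with the tool, so it has to be stood on the free bench and regripped with the tool leaning. I'll set it down near (0.50, −0.05).

Request:
send_rows(
  increments=[0,0,-0.05,-0.25,3.46,0,0,0,0,-0.05,-0.25,3.46,0,0,0,0,-0.05,-0.25,3.46,0,0,0,0,-0.056,-0.25,3.46,-2,0,0,0,0,-0.25,3.46,-2,0,0,0,0,-0.25,3.46,-3,0,0,0,0,-0.25,3.46,-3,0,0,0,0,-0.25,3.46,-3,0,0,0,0,0,0,-3,0,0,0,0,0,0,-2,0,0,0,0,0,0,0,0,0,0,0,0,0,0,0,0,0,0,0,0,0,0],
)

```text
time: 6.53
position: [0.4986, -0.058, 0.0594]
tool_rot: [0.246, 0.969, -0.0, 0.0]
ft_force: [0.3, -0.0, -1.9]
grip_width: 0.0434
grip_force: 20.0
```

Request:
send_rows(
  increments=[0,0,0,0,0,-1,0,0,0,0,0,0,-1,0,0,0,0,0,0,-0.7,0,0,0,0,0,0,-0.4,0,0,0,0,0,0,0,0,0,0,0,0,0,0,0],
)

```text
time: 7.03
position: [0.4981, -0.0577, 0.0277]
tool_rot: [0.245, 0.969, 0.0, -0.0]
ft_force: [-0.2, 0.9, -1.6]
grip_width: 0.0435
grip_force: 20.0
```

Request:
send_rows(
  increments=[0,0,0,0,0,-0.15,0,0,0,0,0,0,0,0,0,0,0,0,0,0,0.65,0,0,0,0,0,0,0.8,0,0,0,0,0,0,1,0,0,0,0,0,0,1,0,0,0,0,0,0,1,0,0,0,0,0,0,1,0,0,0,0,0,0,1],
)

```text
time: 7.78
position: [0.4983, -0.0577, 0.0266]
tool_rot: [0.245, 0.969, -0.0, 0.0]
ft_force: [0.6, 0.0, -0.4]
grip_width: 0.0815
grip_force: 0.0
```

Request:
send_rows(
  increments=[0,0,0,0,0,1.5,1,0,0,0,0,0,1.5,1,0.0347,0.0639,0,-0.06,0.03,0.03,1,0.0347,0.0639,0,-0.06,0.03,0.03,1,0.0347,0.0639,0,-0.06,0.03,0.03,1,0.0347,0.0639,0,-0.06,0.03,0.03,1,0.0347,0.0639,0,-0.06,0.03,0.03,1,0.0347,0.0639,0,-0.06,0.03,0.03,1,0.0347,0.0639,0,-0.06,0.03,0.03,1,0.0347,0.0639,0,-0.06,0.03,0.03,1,0.0347,0.0639,0,-0.06,0.03,0.03,1,0.0347,0.0639,0,-0.06,0.03,0.03,1,0.0347,0.0639,0,-0.06,0.03,0.03,1,0.0347,0.0639,0,-0.06,0.03,0.03,1,0,0,0,0,0,0,1,0,0,0,0,0,0,1],
)

```text
time: 9.12
position: [0.4909, -0.0541, 0.059]
tool_rot: [0.223, 0.879, 0.104, -0.41]
ft_force: [0.1, 0.7, -0.5]
grip_width: 0.0871
grip_force: 0.0
```

```bash
cat >> h.py <<'E'
from scipy.spatial.transform import Rotation as Rn
def st():
    np.set_printoptions(precision=4,suppress=True)
    o=robot.get_obs();R=Rn.from_quat(o['tool_rot']).as_matrix()
    print('t',o['time'],'p',o['position'],'grasp',o['position']-.011*R[:,2],'z',R[:,2],'y',R[:,1],'q',o['q'],'f',o['ft_force'],o['grip_width'])
E
python3 - <<'E'
from h import *
st()
a=cam('scene');b=cam('top')
save(np.hstack([cv2.resize(a['image'][100:300,190:440],(400,320)),cv2.resize(b['image'][100:320,150:425],(400,320))]),'tilt')
E
```

```text
t 9.1167 p [ 0.4909 -0.0541  0.059 ] grasp [ 0.4983 -0.0582  0.0661] z [-0.6732  0.3656 -0.6428] y [0.4765 0.8792 0.0011] q [-0.3884  0.9852  1.3285  0.0842  1.6973 -1.4912] f [ 0.0861  0.7199 -0.4778] 0.08710042042451399
```

View pics/tilt.png

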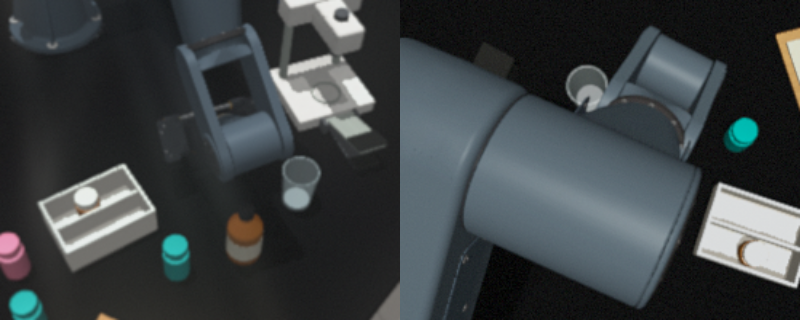

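Scene view: the gripper leans as planned, its wrist at crop (240,140), clear of the beaker at (300,180) and the reagent bottle at (245,235). The jar is hidden behind the hand. Lowering and gripping.

Request:
send_rows(
  increments=[0,0,0,0,0,-1,1,0,0,0,0,0,-1,1,0,0,0,0,0.05,-0.8,1,0,0,0,0,0,0,1,0,0,0,0,0,0,0,0,0,0,0,0,0,0,0,0,0,0,0,0,0,0,0,0,0,0,0,0,0,0,0,0,0,0,0,0,0,0,0,0,0,0,0,0,0,0,0,0,0,0,0,0,0,0,0,0],
  newtons=25,
)

```text
time: 10.22
position: [0.4911, -0.0536, 0.0322]
tool_rot: [0.222, 0.879, 0.104, -0.409]
ft_force: [-0.3, 0.3, 0.3]
grip_width: 0.0431
grip_force: 25.0
```

```bash
python3 -c "
from h import *
st()"
```

```text
t 10.2167 p [ 0.4911 -0.0536  0.0322] grasp [ 0.4985 -0.0576  0.0393] z [-0.6731  0.3655 -0.643 ] y [0.4762 0.8793 0.0013] q [-0.3876  1.0246  1.3241  0.0844  1.6621 -1.4939] f [-0.2741  0.3051  0.3389] 0.04313529366967763
```

Request:
send_rows(
  increments=[0,0,0,0,0,2,0,0,0,0,0,0,3,0,0,0,0,0,0,3,0,0,0,0,0,0,3,0,0,0,0,0,0,2,0,0,0,0,2.7,1.43,0,0,0,0,0,2.7,1.43,0,0,0,0,0,2.7,1.43,0,0,0,0,0,2.7,1.43,0,0,0,0,0,2.7,1.43,0,0,0,0,0,2.7,1.43,0,0,0,0,0,2.7,1.43,0,0,0,0,0,0,0,0,0,0,0,0,0,0,0,0],
)

```text
time: 11.38
position: [0.6803, 0.0477, 0.1603]
tool_rot: [0.222, 0.879, 0.104, -0.41]
ft_force: [-0.9, -0.2, -1.8]
grip_width: 0.0431
grip_force: 25.0
```

```bash
python3 - <<'E'
from h import *
st()
a=cam('scene');b=cam('top')
save(np.hstack([cv2.resize(a['image'][80:280,280:530],(400,320)),cv2.resize(b['image'][60:280,80:355],(400,320))]),'stage')
E
```

```text
t 11.3833 p [0.6803 0.0477 0.1603] grasp [0.6877 0.0437 0.1673] z [-0.6743  0.3638 -0.6426] y [0.4744 0.8803 0.0006] q [-0.1947  1.0831  0.712   0.2795  2.1782 -1.213 ] f [-0.9377 -0.2116 -1.8117] 0.04307853859080577
```

View pics/stage.png

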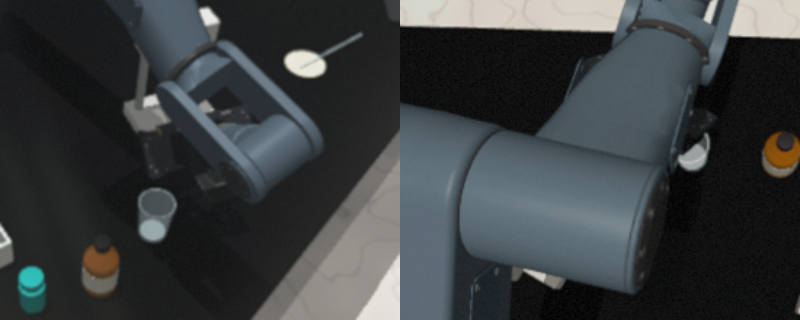

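Scene view: the wrist sits at crop (250,150), right of the press and behind the beaker at (155,215). Top view: the forearm runs up at (640,100) and passes near the press. I'll check its lateral offset against the press head before going on.

```bash
python3 - <<'E'
from h import *
np.set_printoptions(precision=3,suppress=True)
q1=robot.get_obs()['q'][0]
c,s=np.cos(q1),np.sin(q1)
for n in('top','scene'):
    P=cloud(load(n)).reshape(-1,3);P=P[(P[:,2]>.2)&(P[:,0]>.05)]
    x=P[:,0]*c+P[:,1]*s;y=-P[:,0]*s+P[:,1]*c
    for b in np.arange(.1,1.05,.05):
        m=(abs(x-b)<.025)&(abs(y)<.3)
        if m.sum()>20: print(n,round(b,2),m.sum(),'y',np.percentile(y[m],[2,98]),'z',np.percentile(P[m,2],[2,50,98]))
E
```

```text
top 0.25 623 y [0.17  0.257] z [0.351 0.431 0.483]
top 0.3 3983 y [0.17  0.255] z [0.387 0.493 0.523]
top 0.35 4658 y [0.17  0.255] z [0.414 0.519 0.548]
top 0.4 5262 y [0.17  0.256] z [0.442 0.544 0.574]
top 0.45 6333 y [0.079 0.256] z [0.469 0.569 0.586]
top 0.5 12880 y [-0.019  0.254] z [0.566 0.596 0.968]
top 0.55 8003 y [0.047 0.253] z [0.55  0.592 0.601]
top 0.6 2868 y [0.059 0.153] z [0.467 0.526 0.551]
top 0.65 2267 y [0.059 0.16 ] z [0.242 0.488 0.509]
top 0.7 1875 y [0.057 0.156] z [0.214 0.44  0.472]
top 0.75 1802 y [0.05  0.237] z [0.213 0.421 0.437]
top 0.8 1205 y [0.049 0.153] z [0.319 0.37  0.425]
top 0.85 2605 y [0.049 0.159] z [0.329 0.379 0.414]
top 0.9 614 y [0.047 0.151] z [0.36  0.383 0.402]
scene 0.1 341 y [0.172 0.207] z [0.261 0.335 0.399]
scene 0.15 366 y [0.172 0.184] z [0.286 0.362 0.424]
scene 0.2 408 y [0.171 0.179] z [0.316 0.384 0.447]
scene 0.25 423 y [0.172 0.178] z [0.343 0.411 0.466]
scene 0.3 322 y [0.172 0.178] z [0.369 0.423 0.487]
scene 0.5 504 y [0.048 0.061] z [0.508 0.557 0.598]
scene 0.55 2719 y [0.049 0.249] z [0.504 0.562 0.595]
scene 0.6 1598 y [0.061 0.151] z [0.456 0.521 0.549]
scene 0.65 1559 y [0.061 0.162] z [0.237 0.482 0.508]
scene 0.7 1912 y [0.063 0.216] z [0.212 0.429 0.47 ]
scene 0.75 2058 y [0.052 0.242] z [0.209 0.396 0.433]
scene 0.8 1165 y [0.051 0.162] z [0.24  0.376 0.423]
scene 0.85 1209 y [0.05  0.154] z [0.316 0.381 0.413]
scene 0.9 1563 y [0.05  0.156] z [0.323 0.374 0.403]
```

The forearm underside stays about 0.1 m above the head, so the approach is clear.

Request:
send_rows(
  increments=[0,0,0,0.37,2,0,0,0,0,0,0.37,2.2,0,0,0,0,0,0.37,2.2,0,0,0,0,0,0.37,2.2,0,0,0,0,0,0,2,0,0,0,0,0,0,0,0,0,0,0,0,-0.5,0.3,-1.5,0,0,0,0,-0.5,0.3,-2,0,0,0,0,-0.6,0.3,-2,0,0,0,0,-0.6,0.3,-2,0,0,0,0,0,0,0,0,0,0,0,0,0,0,0],
)

```text
time: 12.48
position: [0.6716, 0.1633, 0.0866]
tool_rot: [0.223, 0.878, 0.104, -0.411]
ft_force: [0.5, -0.2, -0.7]
grip_width: 0.0434
grip_force: 25.0
```

```bash
python3 - <<'E'
from h import *
st()
a=cam('scene');b=cam('top')
save(np.hstack([cv2.resize(a['image'][70:220,330:480],(400,400)),cv2.resize(b['image'][100:260,90:250],(400,400))]),'pre')
E
```

```text
t 12.4833 p [0.6716 0.1633 0.0866] grasp [0.679  0.1593 0.0937] z [-0.6756  0.3662 -0.6399] y [ 0.4772  0.8788 -0.0009] q [-0.0651  1.1479  0.764   0.3669  2.0305 -1.1141] f [ 0.48   -0.2037 -0.7062] 0.0433647162317621
```

View pics/pre.png

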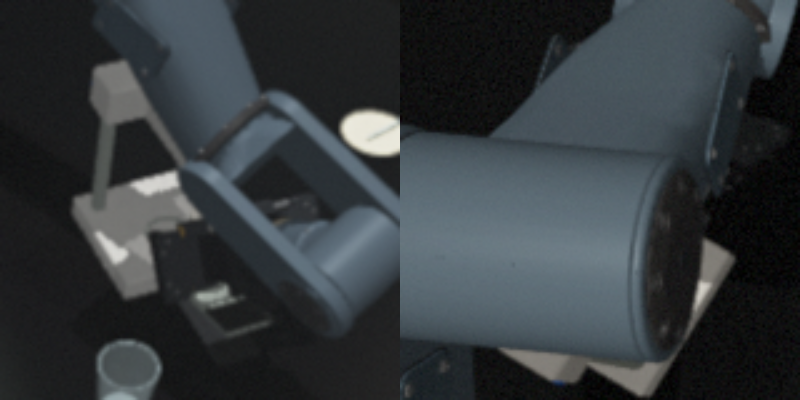

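Scene view: the hand is in front of the press at crop (230,260), above the pedal, with the head at (120,85) clear of it. The jar itself is hidden. Moving in under the ram about 14 mm above the nest floor.

Request:
send_rows(
  increments=[0,0,0,0,0,-0.6,0,0,0,0,0,0,-0.5,0,0,0,0,0,0,0,0,0,0,0,-0.8,0.47,0,0,0,0,0,-0.8,0.47,0,0,0,0,0,-0.8,0.47,0,0,0,0,0,-0.8,0.47,0,0,0,0,0,-0.8,0.47,0,0,0,0,0,-0.8,0.47,0,0,0,0,0,-0.8,0.47,0,0,0,0,0,-0.85,0.48,0,0,0,0,0,0,0,0,0,0,0,0,0,0,0,0],
)

```text
time: 13.67
position: [0.6085, 0.2025, 0.0764]
tool_rot: [0.222, 0.879, 0.104, -0.409]
ft_force: [0.4, -0.2, -2.1]
grip_width: 0.0436
grip_force: 25.0
```

```bash
python3 -c "
from h import *
st()"
```

```text
t 13.6667 p [0.6085 0.2025 0.0764] grasp [0.6159 0.1984 0.0834] z [-0.6731  0.365  -0.6432] y [0.4757 0.8796 0.0013] q [-0.0212  1.0732  0.9949  0.3753  1.8665 -1.1383] f [ 0.4082 -0.1804 -2.1124] 0.04358952603074508
```

Request:
send_rows(
  increments=[0,0,0,-0.14,-0.14,0,0,0,0,0,0,0,-0.4,0,0,0,0,0,0,-0.4,0,0,0,0,0,0,-0.3,0,0,0,0,0,0,-0.2,0,0,0,0,0,0,0,0,0,0,0,0,0,0,0],
)

```text
time: 14.25
position: [0.607, 0.2008, 0.0628]
tool_rot: [0.222, 0.879, 0.104, -0.41]
ft_force: [-0.0, 0.5, -1.2]
grip_width: 0.0433
grip_force: 25.0
```

Request:
send_rows(
  increments=[0,0,0,0,0,-0.1,0,0,0,0,0,0,0,0,0,0,0,0,0,0,0,0,0,0,0,0,0,0],
)

```text
time: 14.58
position: [0.6071, 0.2008, 0.0623]
tool_rot: [0.222, 0.879, 0.104, -0.409]
ft_force: [0.4, -2.0, -1.2]
grip_width: 0.0437
grip_force: 25.0
```

```bash
python3 -c "
from h import *
st()"
```

```text
t 14.5833 p [0.6071 0.2008 0.0623] grasp [0.6145 0.1968 0.0694] z [-0.6729  0.3655 -0.6432] y [0.4762 0.8793 0.0015] q [-0.0235  1.089   0.9997  0.372   1.8478 -1.1476] f [ 0.4205 -2.0079 -1.1642] 0.0436682737000378
```

Request:
send_rows(
  increments=[0,0,0,0,0,-0.1,0,0,0,0,0,0,0,0,0,0,0,0,0,0,0],
)

```text
time: 14.83
position: [0.6071, 0.2009, 0.0622]
tool_rot: [0.222, 0.879, 0.105, -0.41]
ft_force: [0.7, -0.8, 5.3]
grip_width: 0.0434
grip_force: 25.0
```

Contact came exactly at nest-floor height. Releasing.

Request:
send_rows(
  increments=[0,0,0,0,0,0.08,0,0,0,0,0,0,0,0.6,0,0,0,0,0,0,0.7,0,0,0,0,0,0,0.9,0,0,0,0,0,0,1,0,0,0,0,0,0,1,0,0,0,0,0,0,1,0,0,0,0,0,0,1,0,0,0,0,0,0,1,0,0,0,0.7,-0.38,0.65,1,0,0,0,1.3,-0.72,1.25,1,0,0,0,1.7,-0.92,1.6,1,0,0,0,1.7,-0.92,1.6,1,0,0,0,1.7,-0.92,1.6,1,0,0,0,1.3,-0.7,1.25,1,0,0,0,0,0,0,1,0,0,0,0,0,0,1],
)

```text
time: 16.25
position: [0.6919, 0.1545, 0.142]
tool_rot: [0.223, 0.879, 0.105, -0.408]
ft_force: [-0.8, 0.4, 0.3]
grip_width: 0.0872
grip_force: 0.0
```

```bash
python3 -c "
from h import *
st()"
```

```text
t 16.25 p [0.6919 0.1545 0.142 ] grasp [0.6993 0.1505 0.1491] z [-0.671   0.366  -0.6448] y [0.4771 0.8788 0.0024] q [-0.0736  1.1182  0.6747  0.3836  2.1377 -1.0759] f [-0.8394  0.3937  0.292 ] 0.0871668547744686
```

Request:
send_rows(
  increments=[-0.0347,-0.0639,0,0.2,-0.1,0,0.5,-0.0347,-0.0639,0,0.4,-0.2,0,0,-0.0347,-0.0639,0,0.6,-0.3,0,0,-0.0347,-0.0639,0,0.6,-0.3,0,0,-0.0347,-0.0639,0,0.6,-0.3,0,0,-0.0347,-0.0639,0,0.6,-0.3,0,0,-0.0347,-0.0639,0,0.6,-0.3,0,0,-0.0347,-0.0639,0,0.6,-0.3,0,0,-0.0347,-0.0639,0,0.6,-0.3,0,0,-0.0347,-0.0639,0,0.6,-0.3,0,0,-0.0347,-0.0639,0,0.6,-0.3,0,0,-0.0347,-0.0639,0,0.6,-0.3,0,0,0,0,0,0,0,0,0,0,0,0,0,0,0,0,0,0,0,0,0,0,0],
)

```text
time: 17.5
position: [0.7561, 0.1226, 0.1406]
tool_rot: [0.245, 0.97, -0.0, -0.001]
ft_force: [0.0, 0.2, -0.2]
grip_width: 0.0023
grip_force: 0.0
```

```bash
python3 - <<'E'
from h import *
st()
a=cam('scene');b=cam('top')
save(np.hstack([cv2.resize(a['image'][70:220,330:480],(400,400)),cv2.resize(b['image'][100:260,90:250],(400,400))]),'placed')
P=cloud(a);h=cv2.cvtColor(a['image'],cv2.COLOR_RGB2HSV)
m=(np.hypot(P[...,0]-.6145,P[...,1]-.197)<.035)&(P[...,2]>.04)&(P[...,2]<.13);print(m.sum(),P[m].max(0),P[m].mean(0))
E
```

```text
t 17.5 p [0.7561 0.1226 0.1406] grasp [0.7561 0.1226 0.1516] z [-0.0029  0.0006 -1.    ] y [ 0.4752  0.8799 -0.0009] q [ 0.0151  0.8157  1.0981  0.0006  1.2308 -1.0607] f [ 0.0223  0.2187 -0.1608] 0.002266114817485442
194 [0.6345 0.2191 0.1158] [0.6124 0.1855 0.0807]
```

View pics/placed.png

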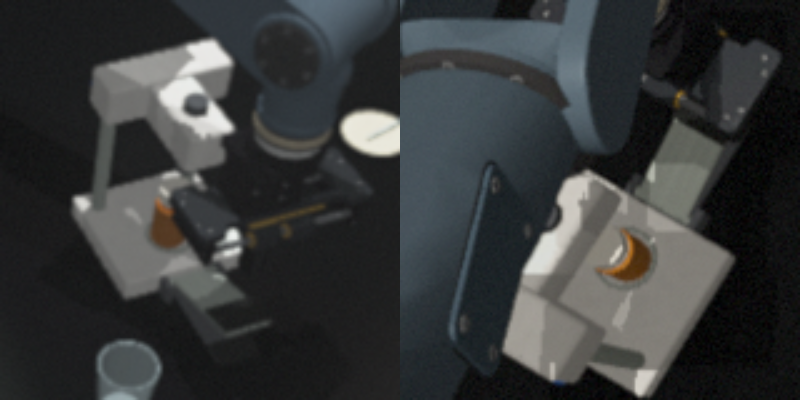

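Top view: amber glass is centred in the nest ring at crop (630,258). Scene view: the jar is upright at (168,225) with its cap still proud (top about 0.115 m), and the gripper is closed over the pad. Lowering onto the pedal.

Request:
send_rows(
  increments=[0,0,0,0.4,-0.3,-1,0,0,0,0,0,0,-1.5,0,0,0,0,0,0,-1.5,0,0,0,0,0,0,-1.5,0,0,0,0,0,0,-1,0,0,0,0,0,0,-0.5,0,0,0,0,0,0,-0.5,0,0,0,0,0,0,-0.5,0,0,0,0,0,0,0,0,0,0,0,0,0,0,0],
)

```text
time: 18.43
position: [0.7613, 0.1191, 0.0621]
tool_rot: [0.245, 0.969, -0.0, 0.0]
ft_force: [-0.4, -0.9, 1.9]
grip_width: 0.0
grip_force: 1.2
```

Request:
send_rows(
  increments=[0,0,0,0,0,-0.3,0,0,0,0,0,0,-0.3,0,0,0,0,0,0,-0.3,0,0,0,0,0,0,-0.3,0,0,0,0,0,0,-0.3,0,0,0,0,0,0,-0.3,0,0,0,0,0,0,0,0],
)

```text
time: 19.02
position: [0.7626, 0.1192, 0.0437]
tool_rot: [0.245, 0.969, 0.001, 0.002]
ft_force: [2.5, -1.2, 4.7]
grip_width: 0.0003
grip_force: 2.4
```

Request:
send_rows(
  increments=[0,0,0,0,0,-0.2,0,0,0,0,0,0,-0.2,0,0,0,0,0,0,-0.2,0,0,0,0,0,0,0,0],
)

```text
time: 19.35
position: [0.763, 0.119, 0.0403]
tool_rot: [0.245, 0.969, 0.0, 0.002]
ft_force: [0.3, -1.9, 12.0]
grip_width: 0.0007
grip_force: 5.8
```

Request:
send_rows(
  increments=[0,0,0,0,0,-0.2,0,0,0,0,0,0,-0.2,0,0,0,0,0,0,0,0,0,0,0,0,0,0,0],
)

```text
time: 19.68
position: [0.7633, 0.1189, 0.0372]
tool_rot: [0.245, 0.969, 0.0, 0.003]
ft_force: [-0.6, -0.9, 14.8]
grip_width: 0.0006
grip_force: 7.4
```

Request:
send_rows(
  increments=[0,0,0,0,0,-0.2,0,0,0,0,0,0,-0.1,0,0,0,0,0,0,0,0,0,0,0,0,0,0,0],
)

```text
time: 20.02
position: [0.7634, 0.1189, 0.037]
tool_rot: [0.245, 0.969, 0.0, 0.003]
ft_force: [-3.4, -2.7, 24.9]
grip_width: 0.0004
grip_force: 12.3
```

Request:
send_rows(
  increments=[0,0,0,0,0,-0.2,0,0,0,0,0,0,0,0,0,0,0,0,0,0,0,0,0,0,0,0,0,0,0,0,0,0,0,0,0,0,0,0,0,0,0,0,0,0,0,0,0,0,0,0,0,0,0,0,0,0,0,0,0,0,0,0,0,0,0,0,0,0,0,0,0,0,0,0,0,0,0,0,0,0,0,0,0,0,0,0,0,0,0,0,0],
)

```text
time: 21.1
position: [0.7634, 0.1189, 0.0369]
tool_rot: [0.245, 0.969, 0.0, 0.003]
ft_force: [-6.4, -3.0, 31.4]
grip_width: 0.0007
grip_force: 15.5
```

```bash
python3 - <<'E'
from h import *
st()
a=cam('scene')
P=cloud(a);h=cv2.cvtColor(a['image'],cv2.COLOR_RGB2HSV)
# cap top / glass top in scene
m=(np.hypot(P[...,0]-.6145,P[...,1]-.197)<.035)&(P[...,2]>.04)&(P[...,2]<.13);print(m.sum(),P[m].max(0))
E
```

```text
t 21.1 p [0.7634 0.1189 0.0369] grasp [0.7634 0.1189 0.0479] z [ 0.0058 -0.001  -1.    ] y [0.4753 0.8798 0.0019] q [ 0.0107  0.9373  1.1336 -0.0012  1.0649 -1.0642] f [-6.3756 -2.9502 31.4416] 0.0007361728375278817
296 [0.6366 0.2121 0.1287]
```

It is hard at the stop (force rises, no movement) and was held for over 1 s. Releasing slowly and backing off.

Request:
send_rows(
  increments=[0,0,0,0,0,0.4,0,0,0,0,0,0,0.4,0,0,0,0,0,0,0.5,0,0,0,0,0,0,0.5,0,0,0,0,0,0,0.5,0,0,0,0,0,0,0.5,0,0,0,0,0,0,0.5,0,0,0,0,0,0,0.5,0,0,0,0,0,0,1,0,0,0,0,0,0,2,0,0,0,0,0,0,3,0,0,0,0,0,0,4,0,0,0,0,0,0,4,0,0,0,0,0,0,4,0,0,0,0,0,-3,2,0,0,0,0,0,-4,1,0,0,0,0,0,-4,0,0,0,0,0,0,-4,0,0,0,0,0,0,-4,0,0,0,0,0,0,-4,0,0],
)

```text
time: 22.82
position: [0.7599, -0.1126, 0.2762]
tool_rot: [0.245, 0.969, -0.0, -0.001]
ft_force: [1.6, -0.4, 0.3]
grip_width: 0.0007
grip_force: 0.0
```

Request:
send_rows(
  increments=[0,0,0,-1,-4,0,0,0,0,0,-1,-4,0,0,0,0,0,-1,-4,0,0,0,0,0,-1,-4,0,0,0,0,0,-1,-4,0,0,0,0,0,0,0,0,0,0,0,0,0,0,0,0],
)

```text
time: 23.4
position: [0.7091, -0.3141, 0.2755]
tool_rot: [0.248, 0.969, 0.0, -0.001]
ft_force: [-0.2, 1.4, 0.7]
grip_width: 0.0004
grip_force: 0.0
```

```bash
python3 - <<'E'
from h import *
st()
a=cam('scene');b=cam('top')
save(np.hstack([cv2.resize(a['image'][70:250,190:460],(480,320),interpolation=cv2.INTER_CUBIC),cv2.resize(a['image'][110:200,350:440],(320,320),interpolation=cv2.INTER_CUBIC)]),'end')
for n,c in(('s',a),('t',b)):
    P=cloud(c);h=cv2.cvtColor(c['image'],cv2.COLOR_RGB2HSV)
    m=(np.hypot(P[...,0]-.6145,P[...,1]-.197)<.026)&(P[...,2]>.045)&(P[...,2]<.125)
    cap=m&(h[...,1]<70)
    print(n,m.sum(),cap.sum(),np.percentile(P[m][:,2],[50,90,98]),P[m].mean(0))
    d=(np.hypot(P[...,0]-.758,P[...,1]-.121)<.02); print('pad z',np.median(P[d][:,2]))
    B=(np.hypot(P[...,0]-.715,P[...,1]+.035)<.05)&(P[...,2]>.02)&(P[...,2]<.1); print('beaker',B.sum(),P[B].mean(0) if B.any() else 0)
E
```

```text
t 23.4 p [ 0.7091 -0.3141  0.2755] grasp [ 0.7091 -0.3141  0.2865] z [-0.0021  0.0009 -1.    ] y [ 0.4803  0.8771 -0.0002] q [-0.5605  0.7175  0.9313 -0.0004  1.4951 -1.6303] f [-0.1855  1.403   0.7374] 0.00041680921119727817
s 274 133 [0.0876 0.1058 0.1081] [0.618  0.1878 0.0844]
pad z 0.013638326789278343
beaker 569 [ 0.718  -0.0346  0.0581]
t 365 221 [0.1012 0.1069 0.1084] [0.6093 0.1862 0.0907]
pad z 0.06046930035474907
beaker 443 [ 0.7248 -0.0346  0.0605]
```

View pics/end.png

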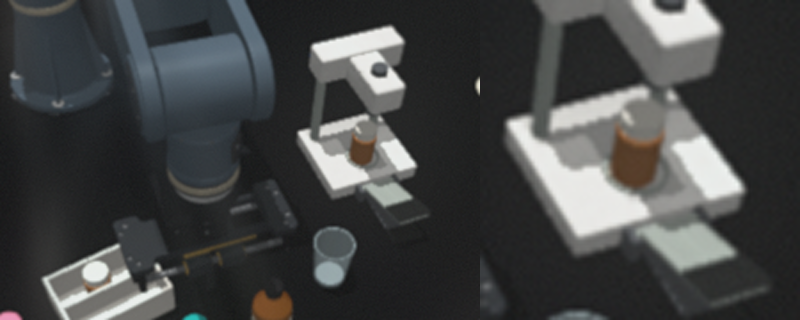

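The jar stands upright in the nest at (635,150). Its cap top is at about 0.106 m, which is the home height, the pedal is back up (pad at 0.060 m), and the beaker and short jar are where they were. Handing in.

```bash
python3 -c "
from rig import robot
print(robot.hand_in())"
```

```text
the job is handed in; nothing more can be done
None
```

The job is handed in: the taller jar stands upright in the nest with its cap home (cap top measured at about 106 mm, the home height) and the pedal back up; I moved none of the bystanders, though I re-measured only the beaker.

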